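Show the setter which stones go in which pendant

ROBOT

A 6-joint arm with a two-finger parallel gripper is mounted at the origin on the work surface. World frame = base frame: x ahead of the robot, y to its left, z up, the work surface at z = 0. Lengths are in mm, angles in degrees, forces in N, time in s.
With the tool pointing down it reaches from about 325 to 1000 mm from the base axis. Payload 5.1 kg.
Tool frame: the origin (TCP) lies between the finger pads, 19 mm behind the fingertips; this is the grasp point; z points along the fingers, y is the line along which they close (so a half turn about z gives the same grasp; the last joint's range is limited). The gripper opens to 85 mm and grips with 20 to 120 N. Pads are 22 mm wide; open, the fingers measure 114 mm over their backs; the gripper's body (76 mm by 85 mm) begins 54 mm behind the grasp point. The pads swing forward as they close: fully open they stand 13 mm farther back than shut.
Start: joints at [-68.617, 7.093, 94.555, -0, 78.352, -4.733], TCP at [286.085, -583.644, 250.022] pointing down, gripper open.
Joint ranges: [-149.61, 149.61], [-58.7, 133.49], [1.44, 155.28], [-77.14, 257.14], [18.33, 153.61], [-166.67, 166.67]. Speed limits (degrees/s): [147.25, 147.25, 180, 180, 180, 180].

INTERFACE

Orientations are given as [roll, pitch, yaw] about the fixed x, y, z axes, in that order (R = Rz(yaw) Ry(pitch) Rx(roll)).
In Python, from rig import arm gives the robot as it stands.
- The arm moves only by the shell command python3 -m creep 'ROWS' [FORCE]. ROWS is JSON, a list of rows, each a list of 3 entries, a list of its own where there are three numbers: the shift along the tool's x, y, z in mm, then the turn, a rotation vector about the tool's x, y, z in rad, then the opening, from -1 (shut) to 1 (fully open). A call has 1 to 20 rows; each row shifts and turns the commanded pose from where the row before left it, along the tool's axes as they then stand; what a row does not reach is not made up. A row lasts 1/10 s, in which the tool goes at most 50 mm and 8.59 degrees, less where a joint would pass 70% of its speed; a pose out of reach is approached as far as the arm can. A call is refused whole if a number of a shift passes 50 or a number of a turn 0.15, either way. A call with a gripper value outside its range is refused whole. The fingers move at their own pace and stop on an object; FORCE is the grip in N (left out, the last holds). Time passes only in rows, so rows that do not move let the fingers close. It gives the time, the measured TCP pose, the force, the opening and the grip force at its end, in the units of the state.
- arm.observe(): the state, without advancing time (a new reading comes with each control period).
- arm.camera(name): name is "scene" or "top" or "wrist"; returns the picture (420x560x3 uint8, red, green, blue); there is no depth.
- arm.camera_info(name): a dict with "vfov" (degrees; the focal length in pixels is half the picture's height over the tangent of half this angle, whatever the lens; pixels are square), "cx", "cy" (the principal point, pixels), "position" and "rotation" of the camera in the world; the wrist camera has in their place "mount" (4x4, takes a point from camera to tool coordinates, whose origin is the TCP and whose axes are the flange's). Camera axes: x right, y down, z forward; pixel columns grow to the right and rows downward; lengths in mm; the calibration is good to about 2 mm. A picture is of the moment at which its call begins: read the wrist's pose just before it. camera_info takes no time and is no camera call.
- arm.hand_in(): hands the job in; it is judged then, once.
The state is a dict: "clock": time; "joints": joint angles; "dq": joint speeds; "joint_torque": joint torques, N m; "ee_pos": TCP position; "tool_rot": TCP orientation; "wrist_force": force on the tool from outside, world axes, zero at the start; "torque": the same for the moment, N m; "width": finger opening in mm; "finger_force": force on a finger pad.
Only numpy, scipy, OpenCV 4.12 (cv2) and the standard library are available. Lean on these libraries where they do the work, as an engineer would, in place of code of your own. Each camera call takes 0.05 s, during which the arm holds its last target. There are 200 camera calls.

TASK

Show the stone setter the next job: with a fingertip push the red-balled lamp lever fully over, away from the robot, so that the light is on, then point down at the green stones in their tray, the fingertips just above them (within about 5 cm), and stay there for two seconds. Then point in the same way at the gold pendant they belong in, stay two seconds, and finish there, still pointing at it. Do not touch, move or lift any tray, block or other loose thing, and do not dip low over the other stones or the silver pendant.

Things in the scene. Friction and masses are not known exactly. Their poses are not given: they have to be found in the camera images.
- lamp (a joint): lever of the lamp switch. 0 = off, the lever leans 0.5 rad from upright towards the power box's -x side; it grows as the lever swings towards the box's +x side; 1.0 rad = fully over (hard stop, leaning 0.5 rad to +x) = on. Starts between 0 and 0.25. It stays where it is left (stiff hinge, about 1 N at the ball).
- lamp_tip (a point): centre of the red ball, 26 mm across, at the end of the lamp switch lever (a steel rod 10 mm thick). The ball turns about a level hinge along the box's y axis, at a radius of 60 mm; the hinge lies right above the box's origin, 67 mm above the table, so the ball's centre is 120 mm above the table at 0 and at 1.0, and 127 mm half-way.
- lamp_box: grey power box of the bench lamp, fixed to the table, 110 (x) x 90 (y) x 45 mm high, with a grey switch housing 70 x 50 mm on top whose highest part, the round hinge, ends 80 mm above the table. Origin: centre of the underside; its x axis is the direction in which the lever is pushed to switch on. Yaw within 0.4 rad of the world's.
- green_tray: small open white plastic tray, 66 x 66 x 22 mm high, heaped with faceted green stones, their tops 18 mm above the table; loose, stands on the table at any yaw within 0.4 rad. Origin: centre of its underside, z up.
- green_tray_mid (a point): middle of the heap of green stones, at its top, 18 mm above the table (4 mm below the tray's rim)
- red_tray: small open white plastic tray, 66 x 66 x 22 mm high, heaped with faceted red stones, their tops 18 mm above the table; loose, stands on the table at any yaw within 0.4 rad. Origin: centre of its underside, z up.
- red_tray_mid (a point): middle of the heap of red stones, at its top, 18 mm above the table (4 mm below the tray's rim)
- blue_tray: small open white plastic tray, 66 x 66 x 22 mm high, heaped with faceted blue stones, their tops 18 mm above the table; loose, stands on the table at any yaw within 0.4 rad. Origin: centre of its underside, z up.
- blue_tray_mid (a point): middle of the heap of blue stones, at its top, 18 mm above the table (4 mm below the tray's rim)
- gold_block: black block, 66 x 66 x 34 mm high, loose on the table, with a round gold pendant (a disc 48 mm across) lying fixed on the middle of its top; the disc's raised empty setting tops out 41 mm above the table. Origin: centre of the block's underside, z up.
- gold_block_mid (a point): middle of the gold pendant, top of its setting, 41 mm above the table
- silver_block: black block, 66 x 66 x 34 mm high, loose on the table, with a round silver pendant (a disc 48 mm across) lying fixed on the middle of its top; the disc's raised empty setting tops out 41 mm above the table. Origin: centre of the block's underside, z up.
- silver_block_mid (a point): middle of the silver pendant, top of its setting, 41 mm above the table
- jar: clear jar with a yellow cap, 60 mm across, 75 mm high, loose bystander. Origin: centre of its underside.
- bur_block: wooden stand 160 (x) x 45 x 22 mm with a row of thin steel burs standing in it, up to about 62 mm high in all; loose bystander. Origin: centre of its underside.
- graver: wood-handled hand tool about 150 mm long, lying on the table along its x axis, under 35 mm high; loose bystander. Origin: middle of its underside.
Not all that is in view belongs to the job. What is shaped like the gold_block but purple is not meant. What is shaped like the green_tray but brown is not meant.

How it is judged (in metres and radians):
On the way, in this order (a step that is already met when the one before it is completed fails the run):
1. the lamp lever is pushed fully over (value of joint lamp above 0.85 rad), for 0.2 s.
2. the tool points down at the green stones and stays there (value of joint lamp above 0.85 rad and horizontal distance between the grasp point and green_tray_mid below 0.025 m and z of the grasp point in the frame of green_tray_mid between 0 and 0.085 m and angle between the grasp point's own z axis and vertical above 2.36 rad), for 1.5 s.
3. the tool points down at the gold pendant and stays there (value of joint lamp above 0.85 rad and horizontal distance between the grasp point and gold_block_mid below 0.025 m and z of the grasp point in the frame of gold_block_mid between 0 and 0.085 m and angle between the grasp point's own z axis and vertical above 2.36 rad), for 1.5 s.
At the end, for the whole second after the job is handed in: The lamp lever is over (above 0.85 rad), the tool still points down at the gold pendant (tool point within 25 mm of its middle sideways, at most 85 mm above it, tool within 45 degrees of straight down), touching nothing, and every tray, block and bystander stands within 8 mm of where it was (all of step 3 and distance of each of green_tray, red_tray, blue_tray, gold_block, silver_block, jar, bur_block, graver from where it was at the start of the episode below 0.008 m).
It fails at once if a tray of stones is touched, moved or lifted (contact force between any of the fingers, the arm and green_tray above 0.3 N or distance of any of green_tray, red_tray, blue_tray from where it was at the start of the episode above 0.008 m or contact force between any of the fingers, the arm and red_tray above 0.3 N or contact force between any of the fingers, the arm and blue_tray above 0.3 N).
It fails at once if a pendant or its block is touched, moved or lifted (contact force between any of the fingers, the arm and gold_block above 0.3 N or distance of any of gold_block, silver_block from where it was at the start of the episode above 0.008 m or contact force between any of the fingers, the arm and silver_block above 0.3 N).
It fails at once if the jar, the bur stand or the graver is touched, moved or lifted (contact force between any of the fingers, the arm and jar above 0.3 N or distance of any of jar, bur_block, graver from where it was at the start of the episode above 0.008 m or contact force between any of the fingers, the arm and bur_block above 0.3 N or contact force between any of the fingers, the arm and graver above 0.3 N).
It fails at once if the fingers dip low over the red stones, the blue stones or the silver pendant (tool point within 30 mm of the middle sideways and less than 70 mm above it) ((horizontal distance between the grasp point and red_tray_mid below 0.03 m and z of the grasp point in the frame of red_tray_mid below 0.07 m) or (horizontal distance between the grasp point and blue_tray_mid below 0.03 m and z of the grasp point in the frame of blue_tray_mid below 0.07 m) or (horizontal distance between the grasp point and silver_block_mid below 0.03 m and z of the grasp point in the frame of silver_block_mid below 0.07 m)).
It fails at once if the green stones or the gold pendant are pointed at before the lamp lever is over (value of joint lamp below 0.7 rad and ((horizontal distance between the grasp point and green_tray_mid below 0.025 m and z of the grasp point in the frame of green_tray_mid below 0.085 m) or (horizontal distance between the grasp point and gold_block_mid below 0.025 m and z of the grasp point in the frame of gold_block_mid below 0.085 m))).
It also fails if it takes over 51 s, if anything falls off the work surface, if the arm or the gripper's body presses on something with over 40 N, if the wrist force passes 120 N, or if a joint passes its speed limit or range.

## Working session

There is one attempt and no reset: what is moved stays moved. The work goes in short steps, Python scripts to look and compute and a shell command to move; the robot and the scene stay as the last step left them, time stands still between calls to the robot, and variables do not carry over. Pictures are saved under pics/ and viewed, at most 10 in all, crops included, and the job is handed in when it is done.

```bash
mkdir -p pics; python3 - <<'E'
from rig import arm
import cv2
print(arm.observe())
for n in ("scene","top"):
    cv2.imwrite(f"pics/{n}0.png",cv2.cvtColor(arm.camera(n),cv2.COLOR_RGB2BGR)); print(n,arm.camera_info(n))
print(arm.camera_info("wrist"))
E
```

```text
{'clock': 0.0, 'joints': array([-6.86198889e+01,  7.13416732e+00,  9.46340900e+01,  2.84239226e-03,
        7.83531467e+01, -4.73177418e+00]), 'dq': array([-0.0077062 , -0.05494952,  0.07299688, -0.0846698 , -0.00836612,
        0.05038054]), 'joint_torque': array([-2.04233072e-05, -4.23613250e+01, -3.65453267e+01, -7.49557489e-05,
        6.75039890e-03,  1.79948707e-06]), 'ee_pos': array([ 285.86432664, -583.12241836,  248.74532382]), 'tool_rot': array([-1.79879239e+02, -1.27879212e-02,  2.61112950e+01]), 'wrist_force': array([-0.06264379,  0.09582707,  0.50726782]), 'torque': array([ 0.03179289,  0.02952334, -0.00994934]), 'finger_force': 0.0, 'width': 85.47862375386634}
scene {'vfov': 53.989087117540485, 'cx': 283.4103110451173, 'cy': 205.4551818906407, 'position': array([ 966.01278604, -364.17731043, 1018.58631478]), 'rotation': array([-148.74438225,   -0.45783992,   45.10097849])}
top {'vfov': 48.72858822405503, 'cx': 275.94513327634115, 'cy': 206.04130610111096, 'position': array([ 470.11533194,    5.88299985, 1061.7738568 ]), 'rotation': array([-176.23267238,    1.85152638,  -90.7713352 ])}
{'vfov': 69.6658543082345, 'cx': 280.80880456777675, 'cy': 208.34694721951325, 'mount': array([[ 1.98171915e-04, -9.46385829e-01, -3.23038423e-01,
         8.27050629e+01],
       [ 9.99999978e-01,  2.11142975e-04, -5.11025510e-06,
        -1.42035075e-01],
       [ 7.30435667e-05, -3.23038414e-01,  9.46385850e-01,
        -1.23189201e+02],
       [ 0.00000000e+00,  0.00000000e+00,  0.00000000e+00,
         1.00000000e+00]])}
```

View pics/top0.png

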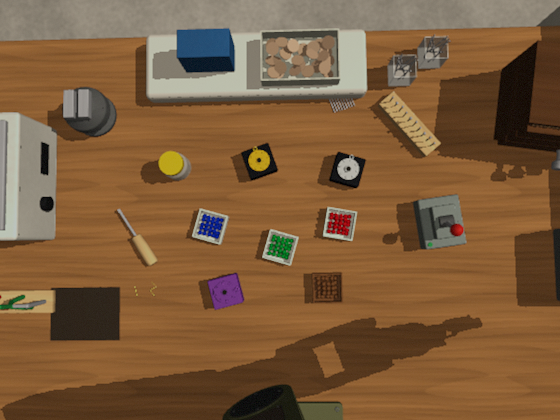

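View pics/scene0.png

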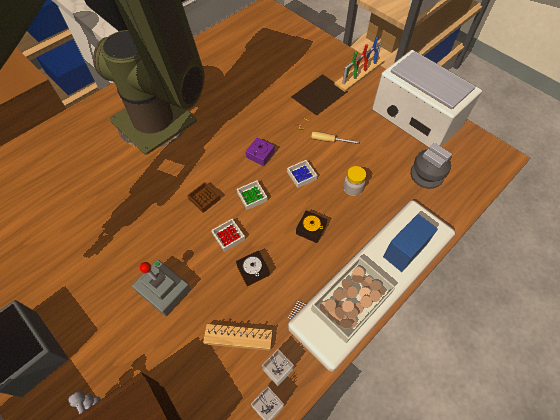

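The top view shows x pointing up and y pointing left. The lamp box is at (440,222) with its red ball at (457,230). The green tray is at (281,247), gold (259,161), red (340,224), blue (210,227) and silver (348,169). The scene view shows the same layout, with the ball at (146,268).

```bash
cat > h.py <<'E'
import numpy as np, cv2
from scipy.spatial.transform import Rotation as R
from rig import arm
def cam(n):
    i=arm.camera_info(n); return i,210/np.tan(np.radians(i["vfov"]/2)),R.from_euler("xyz",i["rotation"],degrees=True).as_matrix()
def ray(n,uv):
    i,f,r=cam(n); d=r@np.array([(uv[0]-i["cx"])/f,(uv[1]-i["cy"])/f,1]); return np.array(i["position"]),d
def plane(n,uv,z):
    p,d=ray(n,uv); return (p+d*(z-p[2])/d[2])
def tri(a,b):
    A=[];y=[]
    for p,d in (a,b):
        d=d/np.linalg.norm(d);M=np.eye(3)-np.outer(d,d);A.append(M);y.append(M@p)
    return np.linalg.lstsq(np.vstack(A),np.hstack(y),rcond=None)[0]
def blob(im,lo,hi,near,rad):
    h=cv2.cvtColor(im,cv2.COLOR_BGR2HSV);m=cv2.inRange(h,lo,hi)
    k=np.zeros_like(m);cv2.circle(k,near,rad,255,-1);m&=k
    ys,xs=np.nonzero(m); (c,r)=cv2.minEnclosingCircle(np.c_[xs,ys].astype(np.float32)) if len(xs) else ((0,0),0)
    return (xs.mean(),ys.mean()),c,len(xs)
E
python3 - <<'E'
from h import *
T=cv2.imread("pics/top0.png");S=cv2.imread("pics/scene0.png")
Q={"green":((45,80,40),(85,255,255),(281,247),(251,194),24,18),"red":((0,150,60),(6,255,255),(340,224),(229,235),22,18),
"blue":((105,120,60),(130,255,255),(210,227),(302,174),22,18),"gold":((18,120,80),(32,255,255),(259,161),(312,224),20,36),
"silver":((0,0,110),(180,60,255),(348,169),(253,266),16,36),"ball":((0,150,60),(6,255,255),(457,230),(146,268),12,120),"cap":((22,120,80),(32,255,255),(173,165),(357,174),20,75)}
for n,(lo,hi,t,s,r,z) in Q.items():
    a=blob(T,lo,hi,t,r);b=blob(S,lo,hi,s,r)
    print(n,np.round(a[0]),a[2],b[2],"top",plane("top",a[0],z)[:2].round(1),"scene",plane("scene",b[0],z)[:2].round(1),"tri",tri(ray("top",a[0]),ray("scene",b[0])).round(1))
im=np.hstack([cv2.resize(T[180:265,400:485],(400,400),interpolation=3),cv2.resize(S[240:325,120:205],(400,400),interpolation=3)])
cv2.imwrite("pics/lamp.png",im)
E
```

```text
green [280. 246.] 385 210 top [448.4  30.9] scene [452.   29.3] tri [448.5  31.4  11.7]
red [338. 223.] 134 239 top [ 498.9 -100.2] scene [ 502.  -103.4] tri [ 498.9 -101.2   10.8]
blue [211. 226.] 324 173 top [497.  187.3] scene [500.1 187. ] tri [497.6 188.7  13.6]
gold [259. 159.] 386 230 top [643.1  75.5] scene [642.6  77.9] tri [643.1  75.9  38.9]
silver [348. 168.] 371 250 top [ 619.9 -122.7] scene [ 619.6 -121.1] tri [ 620.  -122.    37.9]
ball [457. 229.] 120 95 top [ 479.9 -326.3] scene [ 477.3 -322.6] tri [ 480.2 -323.5  126.3]
cap [171. 163.] 489 269 top [633.  263.5] scene [637.  262.2] tri [634.5 265.7  68.7]
```

View pics/lamp.png

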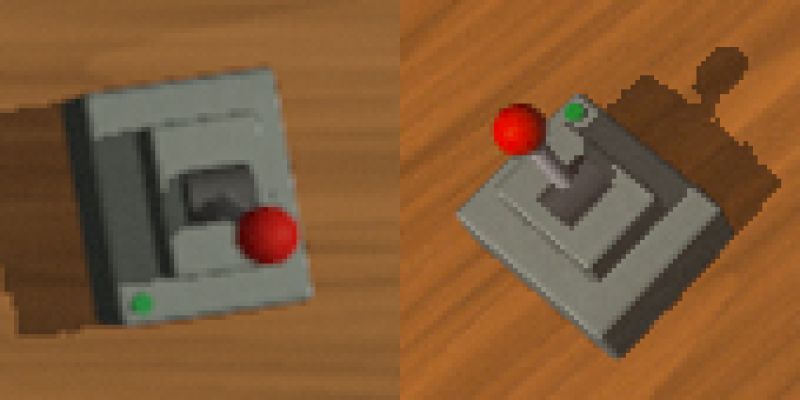

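```bash
python3 - <<'E'
from h import *
P=np.array([[85,97],[272,70],[312,297],[122,325]])/4.706+[400,180]-.4
c=np.array([plane("top",p,45)[:2] for p in P]);print(c.round(1),c.mean(0).round(1))
f=(c[0]+c[1]-c[2]-c[3]);g=(c[0]+c[3]-c[1]-c[2]);print(np.degrees([np.arctan2(f[1],f[0]),np.arctan2(-g[0],g[1])]),np.linalg.norm(f)/2,np.linalg.norm(g)/2)
P=np.array([[80-22,215],[180,95],[320,210],[212,330]])/4.706+[120,240]-.4
c=np.array([plane("scene",p,45)[:2] for p in P]);print(c.round(1),c.mean(0).round(1))
for n,u in (("top",(268,236)),("scene",(519-400,130))):
    u=np.array(u)/4.706+([400,180] if n=="top" else [120,240])-.4; print(n,plane(n,u,122).round(1))
E
```

```text
[[ 545.4 -271.2]
 [ 556.6 -357.2]
 [ 451.8 -371.3]
 [ 440.1 -284.6]] [ 498.5 -321.1]
[7.43115093 7.53131185] 105.93942708744524 87.12788049938094
[[ 453.7 -369.8]
 [ 442.7 -284. ]
 [ 547.9 -270.8]
 [ 560.  -349.3]] [ 501.1 -318.5]
top [ 479.3 -325.3  122. ]
scene [ 478.3 -322.9  122. ]
```

```bash
cat >> h.py <<'E'
def to(*t):
    o=arm.observe(); r=R.from_euler("xyz",o["tool_rot"],degrees=True).as_matrix(); p=np.array(o["ee_pos"])
    print("t",round(o["clock"],2),"at",p.round(1),np.round(o["tool_rot"],1),"w",round(o["width"],1),"F",np.round(o["wrist_force"],1))
    for x in t: x=np.array(x,float); print("->",x,(r.T@(x-p)).round(1)); p=x
E
python3 -m creep '[[[0,0,0],[0,0,0.108],-1],[[0,0,0],[0,0,0.108],-1],[[0,0,0],[0,0,0.108],-1],[[0,0,0],[0,0,0],-1],[[0,0,0],[0,0,0],-1]]' 
python3 -c "
from h import *
to((286,-420,250),(430,-329,250),(430,-329,129),(504,-319.5,129))"
```

```text
clock: 0.6
ee_pos: [286.0, -583.4, 249.5]
tool_rot: [-180.0, 0.0, 7.7]
wrist_force: [0.4, 0.1, 0.5]
width: 12.4
finger_force: 0.0
t 0.6 at [ 286.  -583.4  249.5] [-180.     0.     7.7] w 12.4 F [0.4 0.1 0.5]
-> [ 286. -420.  250.] [  21.8 -162.    -0.3]
-> [ 430. -329.  250.] [154.9 -70.9   0. ]
-> [ 430. -329.  129.] [0.00e+00 1.00e-01 1.21e+02]
-> [ 504.  -319.5  129. ] [74.6  0.5 -0. ]
```

```bash
python3 -m creep '[[[3,-23,0],[0,0,0],-1],[[3,-23,0],[0,0,0],-1],[[3,-23,0],[0,0,0],-1],[[3,-23,0],[0,0,0],-1],[[3,-23,0],[0,0,0],-1],[[3,-23,0],[0,0,0],-1],[[4,-24,0],[0,0,0],-1],[[22,-10,0],[0,0,0],-1],[[22,-10,0],[0,0,0],-1],[[22,-10,0],[0,0,0],-1],[[22,-10,0],[0,0,0],-1],[[22,-10,0],[0,0,0],-1],[[22,-10,0],[0,0,0],-1],[[23,-11,0],[0,0,0],-1],[[0,0,20],[0,0,0],-1],[[0,0,20],[0,0,0],-1],[[0,0,20],[0,0,0],-1],[[0,0,20],[0,0,0],-1],[[0,0,20],[0,0,0],-1],[[0,0,21],[0,0,0],-1]]' 
python3 - <<'E'
from h import *
to((504,-319.5,129))
for n in ("top","scene"): cv2.imwrite(f"pics/{n}1.png",cv2.cvtColor(arm.camera(n),cv2.COLOR_RGB2BGR))
T=cv2.imread("pics/top1.png");S=cv2.imread("pics/scene1.png")
cv2.imwrite("pics/lamp1.png",np.hstack([cv2.resize(T[160:290,380:510],(400,400),interpolation=3),cv2.resize(S[190:320,90:220],(400,400),interpolation=3)]))
E
```

```text
clock: 2.6
ee_pos: [431.0, -329.4, 128.4]
tool_rot: [180.0, -0.0, 7.7]
wrist_force: [-0.0, 0.1, 0.1]
width: 0.1
finger_force: 0.0
t 2.6 at [ 431.  -329.4  128.4] [180.   -0.    7.7] w 0.1 F [-0.   0.1  0.1]
-> [ 504.  -319.5  129. ] [73.7 -0.1 -0.6]
```

View pics/lamp1.png

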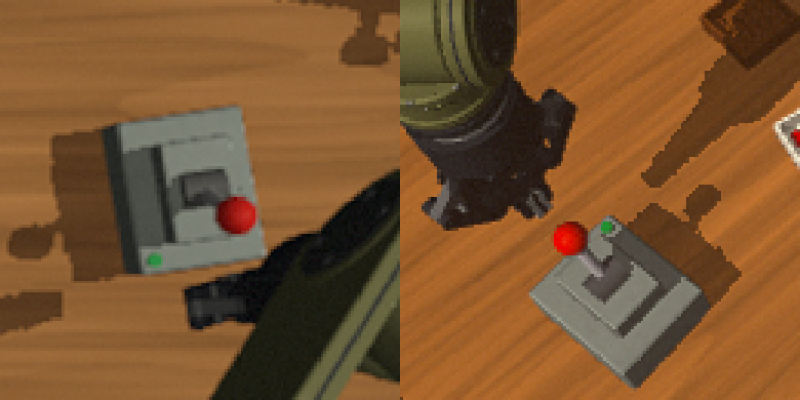

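The closed fingertips stand on the robot side of the ball, in line with it, so I push now.

```bash
python3 -m creep '[[[6,0,0],[0,0,0],-1],[[6,0,0],[0,0,0],-1],[[6,0,0],[0,0,0],-1],[[6,0,0],[0,0,0],-1],[[6,0,0],[0,0,0],-1],[[6,0,0],[0,0,0],-1],[[6,0,0],[0,0,0],-1],[[6,0,0],[0,0,0],-1],[[6,0,0],[0,0,0],-1],[[6,0,0],[0,0,0],-1],[[5,0,0],[0,0,0],-1],[[4,0,0],[0,0,0],-1],[[3,0,0],[0,0,0],-1],[[0,0,0],[0,0,0],-1],[[0,0,0],[0,0,0],-1]]' 
python3 - <<'E'
from h import *
to((508,-319,129))
for n in ("top","scene"): cv2.imwrite(f"pics/{n}2.png",cv2.cvtColor(arm.camera(n),cv2.COLOR_RGB2BGR))
T=cv2.imread("pics/top2.png");S=cv2.imread("pics/scene2.png")
cv2.imwrite("pics/lamp2.png",np.hstack([cv2.resize(T[160:290,380:510],(400,400),interpolation=3),cv2.resize(S[190:320,90:220],(400,400),interpolation=3)]))
E
```

```text
clock: 4.2
ee_pos: [502.5, -319.9, 129.1]
tool_rot: [180.0, -0.0, 7.6]
wrist_force: [-0.6, -0.0, -0.8]
width: -0.2
finger_force: 0.1
t 4.2 at [ 502.5 -319.9  129.1] [180.   -0.    7.6] w -0.2 F [-0.6 -0.  -0.8]
-> [ 508. -319.  129.] [ 5.5 -0.2  0.1]
```

View pics/lamp2.png

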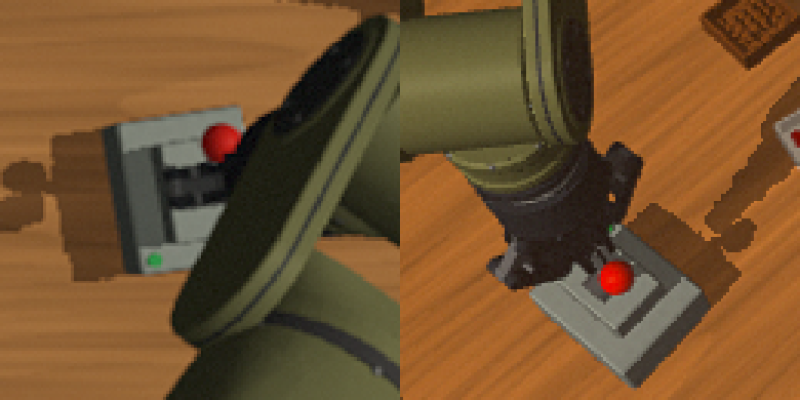

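The ball has moved away from the robot: (221,142) in the top crop and (616,279) in the scene crop. The lever looks nearly over, so I'll measure it.

```bash
python3 - <<'E'
from h import *
a=np.array([221,142])/3.077+[380,160]-.35;b=np.array([216,279])/3.077+[90,190]-.35
d=np.array([.991,.131])
for n,u in (("top",a),("scene",b)):
    p=plane(n,u,121); print(p.round(1),(p[:2]-[500,-320])@d)
E
python3 -m creep '[[[2,0,0],[0,0,0],-1],[[2,0,0],[0,0,0],-1],[[0,0,0],[0,0,0],-1],[[0,0,0],[0,0,0],-1]]'
```

```text
[ 527.5 -317.4  121. ] 27.572286860615574
[ 528.5 -317.3  121. ] 28.602571567580434
clock: 4.7
ee_pos: [503.3, -320.0, 129.2]
tool_rot: [-179.9, 0.4, 7.6]
wrist_force: [-13.8, -1.8, 6.6]
width: 0.2
finger_force: 6.5
```

The lever is against its hard stop (wrist force 14 N). Next I retreat and rise.

```bash
python3 -m creep '[[[-10,0,0],[0,0,0],-1],[[-10,0,0],[0,0,0],-1],[[-10,0,0],[0,0,0],-1],[[0,0,-30],[0,0,0],-1],[[0,0,-30],[0,0,0],-1],[[0,0,-30],[0,0,0],-1],[[0,0,-30],[0,0,0],-1],[[0,0,0],[0,0,0],-1],[[0,0,0],[0,0,0],-1]]'; python3 -c "
from h import *
to((449,30.5,248),(449,30.5,75))"
```

```text
clock: 5.6
ee_pos: [476.5, -323.6, 249.8]
tool_rot: [179.9, -0.1, 7.5]
wrist_force: [0.4, 0.5, -0.5]
width: 0.0
finger_force: 0.0
t 5.6 at [ 476.5 -323.6  249.8] [ 1.799e+02 -1.000e-01  7.500e+00] w 0.0 F [ 0.4  0.5 -0.5]
-> [449.   30.5 248. ] [  19.2 -354.6    1.3]
-> [449.   30.5  75. ] [ -0.3  -0.2 173. ]
```

```bash
python3 -m creep '[[[1,-20,0],[0,0,0],-1],[[1,-20,0],[0,0,0],-1],[[1,-20,0],[0,0,0],-1],[[1,-20,0],[0,0,0],-1],[[1,-20,0],[0,0,0],-1],[[1,-20,0],[0,0,0],-1],[[1,-20,0],[0,0,0],-1],[[1,-20,0],[0,0,0],-1],[[1,-20,0],[0,0,0],-1],[[1,-20,0],[0,0,0],-1],[[1,-20,0],[0,0,0],-1],[[1,-20,0],[0,0,0],-1],[[1,-20,0],[0,0,0],-1],[[1,-20,0],[0,0,0],-1],[[1,-20,0],[0,0,0],-1],[[1,-20,0],[0,0,0],-1],[[1,-20,0],[0,0,0],-1],[[2,-15,0],[0,0,0],-1],[[0,0,0],[0,0,0],-1],[[0,0,0],[0,0,0],-1]]'; python3 - <<'E'
from h import *
to((449,30.5,75))
o=arm.observe();im=cv2.cvtColor(arm.camera("wrist"),cv2.COLOR_RGB2BGR);cv2.imwrite("pics/w1.png",im)
i=arm.camera_info("wrist");f=210/np.tan(np.radians(i["vfov"]/2));M=i["mount"];r=R.from_euler("xyz",o["tool_rot"],degrees=True).as_matrix()
c,_,n=blob(im,(45,80,40),(85,255,255),(280,210),350)
d=r@M[:3,:3]@np.array([(c[0]-i["cx"])/f,(c[1]-i["cy"])/f,1]);p=np.array(o["ee_pos"])+r@M[:3,3]
print(c,n,(p+d*(18-p[2])/d[2]).round(1))
T=cv2.cvtColor(arm.camera("top"),cv2.COLOR_RGB2BGR);b=blob(T,(0,150,60),(6,255,255),(452,206),14);print("ball",plane("top",b[0],121),b[2])
E
```

```text
clock: 7.6
ee_pos: [448.2, 31.7, 248.9]
tool_rot: [180.0, 0.0, 7.7]
wrist_force: [-0.2, 0.9, -0.1]
width: 0.1
finger_force: 0.0
t 7.6 at [448.2  31.7 248.9] [180.    0.    7.7] w 0.1 F [-0.2  0.9 -0.1]
-> [449.   30.5  75. ] [  0.7   1.2 173.9]
(np.float64(287.625), np.float64(177.96993670886076)) 1264 [449.6  23.5  18. ]
ball [ 527.54717483 -317.80361417  121.        ] 115
```

View pics/w1.png

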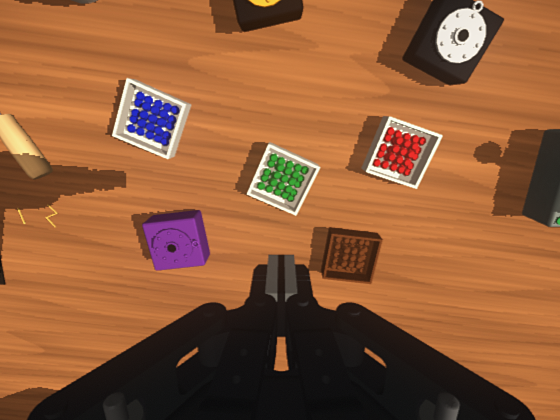

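The wrist view shows the green tray at (283,180), straight ahead of the fingers. The measured y of 23.5 is pulled slightly off by the lamp's green LED at (558,220). The lever stayed over, so I descend and dwell.

```bash
python3 -m creep '[[[0,1,20],[0,0,0],-1],[[0,1,20],[0,0,0],-1],[[0,0,20],[0,0,0],-1],[[0,0,20],[0,0,0],-1],[[0,0,20],[0,0,0],-1],[[0,0,20],[0,0,0],-1],[[0,0,20],[0,0,0],-1],[[0,0,20],[0,0,0],-1],[[0,0,9],[0,0,0],-1],[[0,0,5],[0,0,0],-1],[[0,0,0],[0,0,0],-1],[[0,0,0],[0,0,0],-1],[[0,0,0],[0,0,0],-1]]'; python3 - <<'E'
from h import *
to((449,30,75))
for n in ("scene","wrist"): cv2.imwrite(f"pics/{n}3.png",cv2.cvtColor(arm.camera(n),cv2.COLOR_RGB2BGR))
S=cv2.imread("pics/scene3.png")
cv2.imwrite("pics/g.png",np.hstack([cv2.resize(S[120:260,180:320],(420,420),interpolation=3),cv2.imread("pics/wrist3.png")[:,90:470]]))
E
```

```text
clock: 9.0
ee_pos: [449.8, 29.0, 76.1]
tool_rot: [180.0, -0.1, 7.5]
wrist_force: [0.4, 0.3, -0.5]
width: -0.2
finger_force: 0.0
t 9.0 at [449.8  29.   76.1] [ 1.8e+02 -1.0e-01  7.5e+00] w -0.2 F [ 0.4  0.3 -0.5]
-> [449.  30.  75.] [-0.7 -1.1  1.1]
```

View pics/g.png

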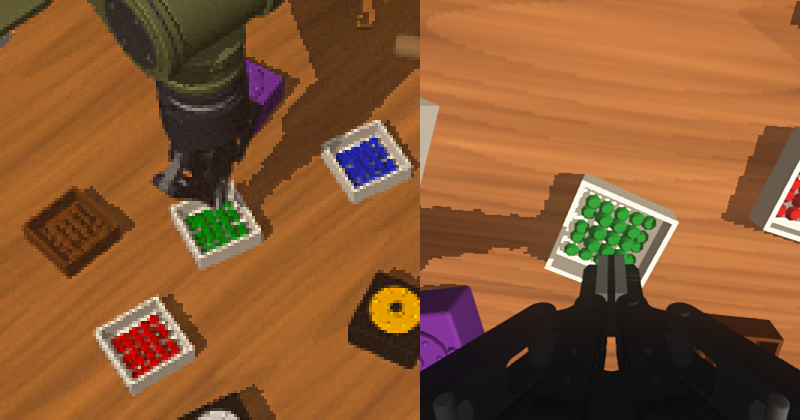

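The fingertips hover above the green heap, at (610,255) in the wrist half. I stay 2.0 s, then rise.

```bash
python3 -m creep '[[[0,0,0],[0,0,0],-1],[[0,0,0],[0,0,0],-1],[[0,0,0],[0,0,0],-1],[[0,0,0],[0,0,0],-1],[[0,0,0],[0,0,0],-1],[[0,0,0],[0,0,0],-1],[[0,0,0],[0,0,0],-1],[[0,0,0],[0,0,0],-1],[[0,0,0],[0,0,0],-1],[[0,0,0],[0,0,0],-1],[[0,0,0],[0,0,0],-1],[[0,0,0],[0,0,0],-1],[[0,0,0],[0,0,0],-1],[[0,0,0],[0,0,0],-1],[[0,0,0],[0,0,0],-1],[[0,0,0],[0,0,0],-1],[[0,0,0],[0,0,0],-1],[[0,0,0],[0,0,0],-1],[[0,0,0],[0,0,0],-1],[[0,0,0],[0,0,0],-1]]' >/dev/null
python3 -m creep '[[[0,0,0],[0,0,0],-1],[[0,0,0],[0,0,0],-1],[[0,0,-20],[0,0,0],-1],[[0,0,-25],[0,0,0],-1],[[0,0,-25],[0,0,0],-1],[[0,0,-25],[0,0,0],-1],[[0,0,-25],[0,0,0],-1],[[0,0,0],[0,0,0],-1],[[0,0,0],[0,0,0],-1]]'; python3 -c "
from h import *
to((643,76,195),(643,76,96))"
```

```text
clock: 12.0
ee_pos: [449.1, 29.1, 195.2]
tool_rot: [180.0, -0.1, 7.5]
wrist_force: [-0.1, -0.7, 0.4]
width: -0.1
finger_force: 0.0
t 12.0 at [449.1  29.1 195.2] [ 1.8e+02 -1.0e-01  7.5e+00] w -0.1 F [-0.1 -0.7  0.4]
-> [643.  76. 195.] [198.3 -21.1   0.4]
-> [643.  76.  96.] [-0.1 -0.  99. ]
```

```bash
python3 -m creep '[[[20,-2,0],[0,0,0],-1],[[20,-2,0],[0,0,0],-1],[[20,-2,0],[0,0,0],-1],[[20,-2,0],[0,0,0],-1],[[20,-2,0],[0,0,0],-1],[[20,-2,0],[0,0,0],-1],[[20,-2,0],[0,0,0],-1],[[20,-2,0],[0,0,0],-1],[[20,-2,0],[0,0,0],-1],[[16,-3,0],[0,0,0],-1],[[0,0,0],[0,0,0],-1],[[0,0,20],[0,0,0],-1],[[0,0,20],[0,0,0],-1],[[0,0,20],[0,0,0],-1],[[0,0,20],[0,0,0],-1],[[0,0,12],[0,0,0],-1],[[0,0,6],[0,0,0],-1],[[0,0,0],[0,0,0],-1],[[0,0,0],[0,0,0],-1],[[0,0,0],[0,0,0],-1]]'; python3 - <<'E'
from h import *
to((641,76,97))
A={n:cv2.cvtColor(arm.camera(n),cv2.COLOR_RGB2BGR) for n in ("scene","wrist","top")}
b=blob(A["top"],(0,150,60),(6,255,255),(452,206),14);print("ball",plane("top",b[0],121),b[2])
cv2.imwrite("pics/au.png",np.hstack([cv2.resize(A["scene"][150:290,240:380],(420,420),interpolation=3),A["wrist"][:,90:470]]))
E
```

```text
clock: 14.0
ee_pos: [641.3, 75.7, 98.4]
tool_rot: [180.0, -0.1, 7.6]
wrist_force: [-0.0, -0.4, 0.0]
width: -0.3
finger_force: 0.0
t 14.0 at [641.3  75.7  98.4] [ 1.8e+02 -1.0e-01  7.6e+00] w -0.3 F [-0.  -0.4  0. ]
-> [641.  76.  97.] [-0.3 -0.3  1.4]
ball [ 527.36488153 -317.61951025  121.        ] 119
```

View pics/au.png

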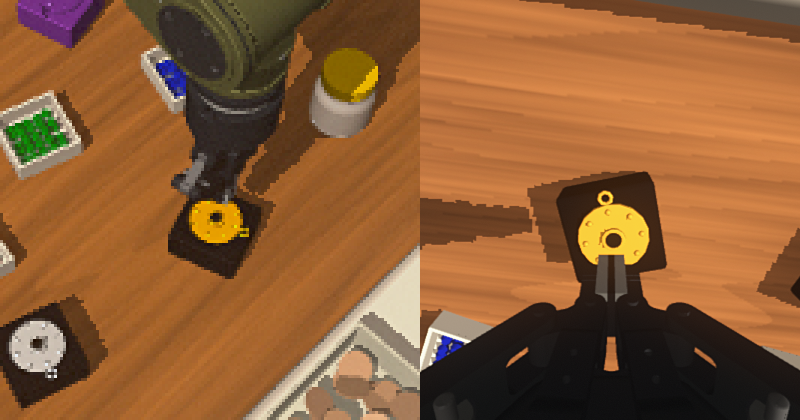

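The fingertips point at the gold pendant's setting at (612,240), and the lever is still over. I stay and hand in.

```bash
python3 -m creep '[[[0,0,0],[0,0,0],-1],[[0,0,0],[0,0,0],-1],[[0,0,0],[0,0,0],-1],[[0,0,0],[0,0,0],-1],[[0,0,0],[0,0,0],-1],[[0,0,0],[0,0,0],-1],[[0,0,0],[0,0,0],-1],[[0,0,0],[0,0,0],-1],[[0,0,0],[0,0,0],-1],[[0,0,0],[0,0,0],-1],[[0,0,0],[0,0,0],-1],[[0,0,0],[0,0,0],-1],[[0,0,0],[0,0,0],-1],[[0,0,0],[0,0,0],-1],[[0,0,0],[0,0,0],-1],[[0,0,0],[0,0,0],-1],[[0,0,0],[0,0,0],-1],[[0,0,0],[0,0,0],-1],[[0,0,0],[0,0,0],-1],[[0,0,0],[0,0,0],-1]]' >/dev/null
python3 -m creep '[[[0,0,0],[0,0,0],-1],[[0,0,0],[0,0,0],-1],[[0,0,0],[0,0,0],-1]]'; python3 -c "
from rig import arm
print(arm.hand_in())"
```

```text
clock: 16.45
ee_pos: [640.5, 75.7, 97.0]
tool_rot: [-180.0, -0.0, 7.6]
wrist_force: [-0.7, 0.5, -0.2]
width: -0.1
finger_force: 0.0
the job is handed in; nothing more can be done
None
```

The job is handed in at 16.5 s, with no verdict returned: I pushed the lamp lever to its stop, pointed at the green stones and then the gold pendant for over 2 s each, and the arm is still pointing at the pendant.

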